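# Chock the round bottle on the sloping tray

### The arm

A 6-joint arm with a two-finger parallel gripper is mounted at the origin on the work surface. World frame = base frame: x ahead of the robot, y to its left, z up, the work surface at z = 0. Lengths are in m, angles in degrees, forces in N, time in s.
With the tool pointing down it reaches from about 0.4 to 0.825 m from the base axis. Payload 7 kg.
Tool frame: the origin (TCP) lies between the finger pads; the fingertips stand 19 mm ahead of it and the grasp point (between the pads) is the TCP; z points along the fingers, y is the line along which they close (so a half turn about z gives the same grasp; the last joint's range is limited). The gripper opens to 88 mm and grips with 3 to 60 N. Pads are 19 mm wide; open, the fingers measure 130 mm over their backs; the gripper's body (78 mm by 193 mm) begins 47 mm behind the grasp point.
Start: joints at [-55.342, 20.546, 0.682, 0, -70.136, -16.507], TCP at [0.21, -0.641, 0.246] pointing down, gripper open.
Joint ranges: [-176.03, 176.03], [-82.01, 121.73], [-58.28, 71.71], [-173.87, 95.51], [-174.79, -0.11], [-173.66, 173.66]. Speed limits (degrees/s): [136.94, 136.94, 172.46, 180, 180, 180].

### API

Orientations are given as [roll, pitch, yaw] about the fixed x, y, z axes, in that order (R = Rz(yaw) Ry(pitch) Rx(roll)).
In Python, from plant import get_obs, snapshot, close_job, spot_in, spot_point gives the robot as it stands.
- The arm moves only by the tool play_rows, never from a script. Its argument "plan" is a list of rows, each a list of 6 numbers: the shift along the tool's x, y, z in cm, then the turn, a rotation vector about the tool's x, y, z in degrees. A call has 1 to 20 rows; each row shifts and turns the commanded pose from where the row before left it, along the tool's axes as they then stand; what a row does not reach is not made up. A row lasts 1/12 s, in which the tool goes at most 41.7 mm and 7.16 degrees, less where a joint would pass 70% of its speed; a pose out of reach is approached as far as the arm can. A call is refused whole if a number of a shift passes 4.17 or a number of a turn 7.16, either way. A call with a gripper value outside its range is refused whole. "grip" is the finger opening in cm, from 0 to 8.76, set as the call begins (left out, the last holds). The fingers move at their own pace and stop on an object; the grip force is fixed at half the most. Time passes only in rows, so rows that do not move let the fingers close. It gives the time, the measured TCP pose, the force, the opening and the grip force at its end, in the units of the state.
- get_obs(): the state, without advancing time (a new reading comes with each control period).
- snapshot(name): name is "scene" or "side" or "wrist"; returns a dict with "frame" (420x560x3 uint8, red, green, blue), "fx", "fy", "cx", "cy" (pixels), "k1" (the pictures are not rectified: a ray, as slopes to the right and down, at radius r is drawn at 1 + k1 r^2 times it, then the intrinsics apply), "position" and "attitude" of the camera in the world. Camera axes: x right, y down, z forward; pixel columns grow to the right and rows downward; lengths in m; the calibration is good to about 2 mm. A picture is of the moment at which its call begins. There is no depth.
- close_job(): hands the job in; it is judged then, once.
Trained networks look in the newest picture that a camera, given by its name, has taken for a name from the list of things; names that differ only in an ending like _2 or _b are one class to them, and where a whole thing is asked for, a point or a joint stands for the part that bears it (a point fixed in the world has none). Each returns a list of dicts, best first, with "score" (0 to 1); they miss things now and then, are a little off and sometimes report something else, mostly with a low value. They report only what shows in the picture. A call takes as long as a camera call. They do not tell look-alikes from the thing itself.
- spot_in(camera, thing): "position" ([x, y, z] in m, in world coordinates, good to about 4 mm: the middle of the surface that is visible of it).
- spot_point(camera, thing): "position" ([x, y, z] in m, in world coordinates, good to about 4 mm: a listed point, or the origin of a listed thing).
The state is a dict: "clock": time; "joint_pos": joint angles; "qvel": joint speeds; "tau": joint torques, N m; "tool_pos": TCP position; "orientation": TCP orientation; "force": force on the tool from outside, world axes, zero at the start; "moment": the same for the moment, N m; "opening": finger opening in m; "gripper_force": force on a finger pad.
Only numpy, scipy, OpenCV 4.12 (cv2) and the standard library are available. Lean on these libraries where they do the work, as an engineer would, in place of code of your own. Each camera call takes 0.05 s, during which the arm holds its last target. There are 200 camera calls.

### The job

The round bottle lying in the sloping tray is kept from rolling down only by a headband that somebody left in front of it. Push the wooden wedge in, ramp first, against the low side of the bottle near its middle, firmly enough to seat the bottle tight against the tray's raised back wall yet without straining the glass, and leave the wedge there. Then take the headband away, never letting the bottle roll down, and lay it flat in the level tray, leaving everything else where it is.

Things in the scene. Friction and masses are not known exactly. Their poses are not given: they have to be found in the camera images.
- sloping_tray: Brass-finished tray, 240 (its x) by 280 (y) by 28 mm high, floor and walls 4 mm, on fold-down back feet, sloping by 0.14 rad: its x axis points straight uphill to the raised back wall, z is square to its floor. Origin: centre of the underside, so the inner floor is at its z = 4 mm and the inner face of the back wall at its x = +116 mm. Fixed.
- level_tray: The same tray standing level on the table: 240 (x) by 280 (y) by 28 mm high, walls and floor 4 mm, origin at the centre of the underside, x to its far wall. It holds the wedge at the start; two bottles stand along its far wall. Fixed.
- bottle: Round glass bottle on its side, 0.36 to 0.56 kg: 50 mm diameter, body 150 mm long, 32 mm wide cap at +y. Origin on its axis, mid-body; y is the axis. Rests on the headband's tips a few mm short of the back wall (home: tray x = 91 mm). It rolls uphill under 2 N; at the wall it stops dead. 4 N or more from the wedge seats it, over 15 N strains the glass (aim at 8 to 10 N).
- headband: Black U-shaped headband lying on its edge, 119 mm from crown to tips (x), 126 mm wide (y), 55 g. Origin: middle of the footprint, underside; x points to the tips, which touch the bottle (8 mm thick, centres at x = 55.5, y = +-56 mm). The crown, at x = -55.5 mm, y = 0, is a 6 mm thick wall 21 mm high. The wedge fits inside the U.
- chock: Wooden wedge: block 40 mm wide with a 40 degree ramp from its toe (x = +26 mm, z = 0) up towards -x to 26 mm high; behind it an upright grip 14 mm thick (y), 36 mm high, from x = -52 to -13 mm. Origin on the underside; push towards its +x. The ramp touches the bottle when the bottle's axis is 35 mm ahead of the origin along the floor. Jammed, it stays by friction. Bearing down on it wastes push in floor friction (0.5 to 0.7).
- crystal_bottle: Bystander: square crystal bottle with stopper, 50 by 50 by 104 mm, origin centre of the underside.
- emerald_flask: Bystander: faceted green glass flask, 56 mm across, 108 mm high, origin centre of the underside.
- incense_burner: Bystander: white ceramic incense burner, 88 mm across, 85 mm high, origin centre of the underside.
- hair_claw: Bystander: grey plastic hair claw, 72 by 45 by 50 mm, origin centre of the underside.
Mind the look-alikes: they are no part of the job. What is meant by the chock is not blue, red or turquoise, and is the smaller of those in its own colour.

How it is judged:
By the outcome, as a careful person would: the job done as asked, in the order asked, and still so for the second after the job is handed in, with the robot touching nothing.
It also fails if it takes over 67 s, if anything falls off the work surface, if the arm or the gripper's body presses on something with over 40 N, if the wrist force passes 120 N, or if a joint passes its speed limit or range.

## Working session

There is one attempt and no reset: what is moved stays moved. The work goes in short steps, Python scripts to look and compute and a tool call to move; the robot and the scene stay as the last step left them, time stands still between calls to the robot, and variables do not carry over. Pictures are saved under pics/ and viewed, at most 10 in all, crops included, and the job is handed in when it is done.

Besides the shell and the picture viewer there is one more tool, called after ">>>" by a JSON object that holds its "name" and its "arguments", one argument or row to a line. play_rows: Moves the arm, as the interface text tells. Its arguments: {"type":"object","properties":{"plan":{"type":"array","items":{"type":"array","items":{"type":"number"}}},"grip":{"type":"number"}},"required":["plan"]}

```bash
mkdir -p pics; ls; python3 - <<'E'
from plant import *
import cv2,numpy as np
for c in ("scene","side"):
    s=snapshot(c); cv2.imwrite(f"pics/{c}0.png",s["frame"][:,:,::-1])
    print(c,{k:np.round(v,4).tolist() for k,v in s.items() if k!="frame"})
    for t in ["sloping_tray","level_tray","bottle","headband","chock","crystal_bottle","emerald_flask","incense_burner","hair_claw"]:
        print(t,[(np.round(d["position"],3).tolist(),round(d["score"],2)) for d in spot_point(c,t)], 'IN',[(np.round(d["position"],3).tolist(),round(d["score"],2)) for d in spot_in(c,t)])
print(get_obs())
E
```

```text
pics
scene {'fx': 431.1903, 'fy': 431.1903, 'cx': 280.2837, 'cy': 200.2383, 'k1': -0.1354, 'position': [1.3428, -0.0769, 0.582], 'attitude': [-123.0348, 1.2265, 78.307]}
sloping_tray [([0.553, -0.198, 0.016], 0.83)] IN [([0.537, -0.221, 0.027], 0.76)]
level_tray [([0.555, 0.17, -0.004], 0.72)] IN [([0.557, 0.177, 0.002], 0.87)]
bottle [([0.63, -0.189, 0.062], 0.58)] IN [([0.81, 0.078, 0.06], 0.64), ([0.647, -0.179, 0.073], 0.62)]
headband [([0.566, -0.178, 0.02], 0.84)] IN [([0.518, -0.178, 0.028], 0.83)]
chock [([0.804, 0.245, 0.002], 0.83), ([0.33, 0.12, -0.001], 0.8), ([0.528, 0.142, 0.001], 0.68), ([0.393, 0.446, 0.001], 0.65)] IN [([0.301, 0.232, 0.013], 0.83), ([0.396, 0.446, 0.027], 0.79), ([0.533, 0.145, 0.02], 0.71), ([0.801, 0.235, 0.023], 0.61)]
crystal_bottle [([0.651, 0.268, 0.004], 0.76), ([0.632, -0.191, 0.056], 0.39)] IN [([0.666, 0.26, 0.066], 0.93)]
emerald_flask [([0.628, 0.068, 0.002], 0.91)] IN [([0.643, 0.063, 0.061], 0.86), ([0.662, 0.259, 0.07], 0.52)]
incense_burner [([0.79, 0.083, 0.001], 0.68)] IN [([0.81, 0.074, 0.059], 0.97)]
hair_claw [([0.773, -0.123, 0
[... 1207 characters left out ...]
63, 0.002], 0.72)] IN []
{'clock': 1.9, 'joint_pos': array([-5.53421816e+01,  2.05458543e+01,  6.83954003e-01,  6.14843618e-04,
       -7.01351964e+01, -1.65092415e+01]), 'qvel': array([-0.03041525, -0.06177672,  0.06456148,  0.01714042, -0.09820487,
        0.08885412]), 'tau': array([-3.55871161e-03, -5.82367802e+01,  2.93284357e+01,  7.00256646e+00,
        1.21536452e-02, -7.48383763e-05]), 'tool_pos': array([ 0.21026223, -0.64141754,  0.24558408]), 'orientation': array([-1.79997052e+02,  2.70592752e-04, -1.61851214e+02]), 'force': array([-0.52900483, -0.03344007, -0.08475153]), 'moment': array([-0.10158892, -0.07367179,  0.02219216]), 'gripper_force': 0.0, 'opening': 0.0878109391492156}
```

View pics/side0.png

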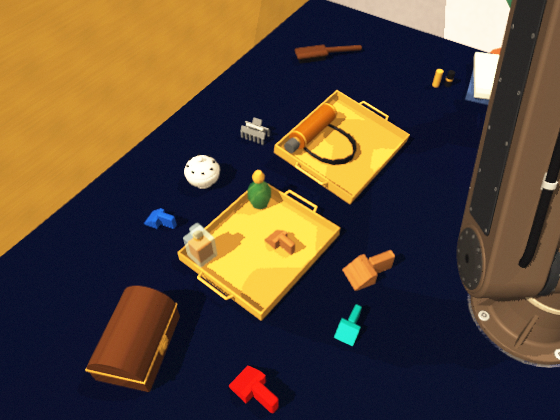

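View pics/scene0.png

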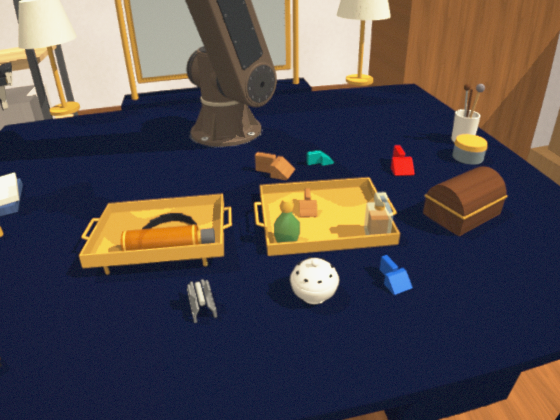

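Side picture: sloping tray around (340,145), its bottle at (315,123), level tray around (260,250). The small wooden chock is in the level tray at (282,240); the large wooden look-alike is outside at (367,270). I'll move above for a wrist view.

>>> {"name": "play_rows", "arguments": {
  "plan": [
    [-2.75, 2.94, -0.3, 0, 0, 0],
    [-2.75, 2.94, -0.3, 0, 0, 0],
    [-2.75, 2.94, -0.3, 0, 0, 0],
    [-2.75, 2.94, -0.3, 0, 0, 0],
    [-2.75, 2.94, -0.3, 0, 0, 0],
    [-2.75, 2.94, -0.3, 0, 0, 0],
    [-2.75, 2.94, -0.3, 0, 0, 0],
    [-2.75, 2.94, -0.3, 0, 0, 0],
    [-2.75, 2.94, -0.3, 0, 0, 0],
    [-2.75, 2.94, -0.3, 0, 0, 0],
    [-2.75, 2.94, -0.3, 0, 0, 0],
    [-2.75, 2.94, -0.3, 0, 0, 0],
    [-2.75, 2.94, -0.3, 0, 0, 0],
    [-2.75, 2.94, -0.3, 0, 0, 0],
    [-2.75, 2.94, -0.3, 0, 0, 0],
    [-2.75, 2.94, -0.3, 0, 0, 0],
    [-2.75, 2.94, -0.3, 0, 0, 0],
    [0, 0, 0, 0, 0, 6],
    [0, 0, 0, 0, 0, 6],
    [0, 0, 0, 0, 0, 6]
  ]
}}

```text
clock: 3.57
tool_pos: [0.499, -0.0198, 0.2965]
orientation: [-180.0, -0.0, 180.0]
force: [0.7, -0.8, -1.8]
opening: 0.0877
gripper_force: 0.0
```

```bash
cat > h.py <<'E'
import numpy as np,cv2
from scipy.spatial.transform import Rotation as R
from plant import *
def cam(s):
    return dict(K=(s["fx"],s["fy"],s["cx"],s["cy"]),k=s["k1"],p=np.array(s["position"]),R=R.from_euler("xyz",s["attitude"],degrees=True).as_matrix())
def proj(c,P):
    q=(np.atleast_2d(P)-c["p"])@c["R"]; a=q[:,:2]/q[:,2:]; a=a*(1+c["k"]*(a**2).sum(1,keepdims=True))
    return a*c["K"][:2]+c["K"][2:]
def shot(n,f=None,crop=None):
    s=snapshot(n)
    if f: save(s["frame"],f,crop)
    return s
def save(fr,f,crop=None):
    im=fr[:,:,::-1]
    if crop:
        x0,y0,x1,y1=crop; im=im[y0:y1,x0:x1]
        k=min(800/im.shape[1],600/im.shape[0]); im=cv2.resize(im,None,fx=k,fy=k,interpolation=cv2.INTER_CUBIC)
    cv2.imwrite("pics/"+f,im)
def pix(c,uv,z):   # pixel -> world at height z
    a=(np.array(uv)-c["K"][2:])/c["K"][:2]; b=a.copy()
    for _ in range(20): b=a/(1+c["k"]*(b**2).sum())
    d=c["R"]@np.r_[b,1]; return c["p"]+d*(z-c["p"][2])/d[2]
def st():
    o=get_obs(); print(round(o["clock"],2),"pos",np.round(o["tool_pos"],4),"rpy",np.round(o["orientation"],2),"F",np.round(o["force"],2),"op",round(o["opening"]*100,2),"gf",round(o["gripper_force"],1)); return o
E
python3 - <<'E'
from h import *
s=shot("wrist","w1.png"); print(s["position"],s["attitude"],s["fx"],s["k1"]);st()
for t in ["chock","bottle","headband","level_tray","sloping_tray"]:
    print(t,[(np.round(d["position"],3).tolist(),round(d["score"],2)) for d in spot_point("wrist",t)])
E
```

```text
[ 0.4227943  -0.01907644  0.43570912] [ 1.63774767e+02 -2.36337001e-02  8.99489479e+01] 371.19889891172886 0.028395222042638377
3.62 pos [ 0.4989 -0.0202  0.2965] rpy [180.   -0.  179.5] F [-0.   -0.1  -0.57] op 8.74 gf 0.0
chock [([0.333, 0.115, 0.0], 0.84), ([0.537, 0.142, 0.004], 0.79)]
bottle []
headband []
level_tray [([0.789, 0.09, -0.002], 0.67), ([0.556, 0.172, -0.001], 0.63)]
sloping_tray [([0.553, -0.199, 0.018], 0.81)]
```

View pics/w1.png

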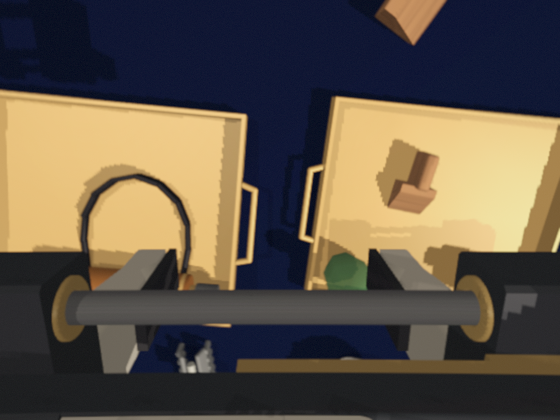

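Wrist picture: sloping tray's near-right rim corner (246,116), headband crown at (137,177). Level tray's near-left corner is at (334,99), and the chock has its grip at (428,165) and ramp toe at (405,210). Zoom for accurate corner clicks.

```bash
python3 - <<'E'
from h import *
a=cv2.imread("pics/side0.png");b=cv2.imread("pics/scene0.png")
def up(im,x0,y0,x1,y1,k): 
    o=cv2.resize(im[y0:y1,x0:x1],None,fx=k,fy=k,interpolation=cv2.INTER_CUBIC)
    return o
A=up(a,260,80,420,210,4);cv2.imwrite("pics/ca.png",up(a,170,80,420,330,2.4) )
cv2.imwrite("pics/cb.png",up(b,80,170,400,290,2.5))
E
```

```text
(no output)
```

View pics/ca.png

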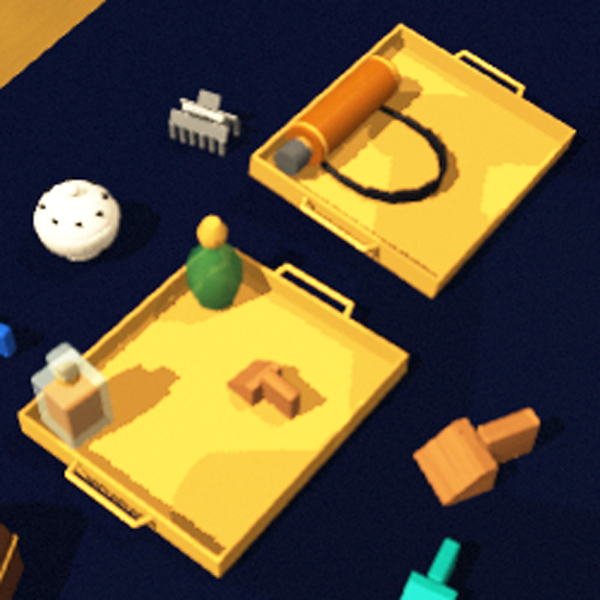

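View pics/cb.png

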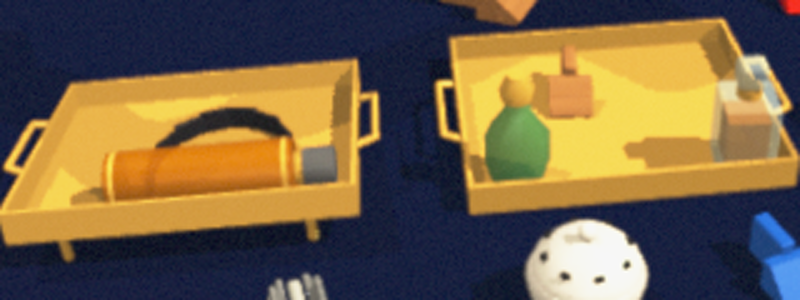

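```bash
cat > fit.py <<'E'
from h import *
from scipy.optimize import least_squares
S=cam(snapshot("side"));C=cam(snapshot("scene"));W=cam(snapshot("wrist"))
sd=lambda u,v:(170+u/2.4,80+v/2.4); sc=lambda u,v:(80+u/2.5,170+v/2.5); w=lambda u,v:(u,v)
def T(x,y,z,yaw,p): 
    m=R.from_euler("xyz",[0,p,yaw]).as_matrix(); return lambda P:np.atleast_2d(P)@m.T+[x,y,z]
def fit(clicks,f,x0):
    def r(x): return np.concatenate([(proj(c,f(x)(np.array(P)))[0]-uv)*c_w for c,P,uv,c_w in clicks])
    o=least_squares(r,x0,loss="soft_l1"); print(np.round(o.x,4)); print(np.round(o.fun.reshape(-1,2),1).tolist()); return o.x
a,b,h=.12,.14,.028
sl=[(S,(a,-b,h),sd(401,25),1),(S,(-a,-b,h),sd(575,129),1),(S,(-a,b,h),sd(433,284),1),(S,(-a,b,0),sd(432,297),1),(S,(a,b,h),sd(250,160),1),
(C,(-a,-b,h),sc(71,86),1),(C,(-a,b,h),sc(357,61),1),(C,(a,b,h),sc(359,193),1),(C,(a,-b,h),sc(3,214),1),(C,(a,b,0),sc(359,213),1),(C,(a,-b,0),sc(8,243),1),(W,(-a,b,h),w(246,116),1)]
le=[(S,(-a,-b,h),sd(408,355),1),(S,(-a,b,h),sd(218,563),1),(S,(a,b,h),sd(20,418),1),
(C,(-a,-b,h),sc(450,39),1),(C,(-a,b,h),sc(724,20),1),(C,(a,b,h),sc(797,160),1),(C,(a,-b,h),sc(470,186),1),(C,(a,-b,0),sc(473,213),1),(C,(a,b,0),sc(797,185),1),(W,(-a,-b,h),w(334,99),1)]
ck=[(W,(-.052,-.007,.036),w(418,152),1),(W,(-.052,.007,.036),w(439,157),1),(W,(.026,-.02,0),w(389,206),1),(W,(.026,.02,0),w(419,213),1)]
if __name__=="__main__":
    fit(sl,lambda x:T(*x,-.14),[.55,-.197,.018,0]); fit(le,lambda x:T(x[0],x[1],0,x[2],0),[.557,.173,0]); fit(ck,lambda x:T(x[0],x[1],.004,x[2],0),[.53,.141,0])
E
python3 fit.py
```

```text
[ 0.5515 -0.1963  0.0141 -0.0798]
[[-1.5, -0.0], [-1.0, 1.3], [1.2, 0.1], [-1.0, 1.3], [-0.6, -0.8], [-0.4, -0.7], [-0.4, -0.5], [-1.4, -3.5], [-2.0, 0.4], [0.0, 0.7], [-0.5, 0.9], [1.5, -0.8]]
[ 0.5553  0.1756 -0.0878]
[[-1.1, -1.1], [-0.1, 0.0], [-2.3, -1.0], [-1.0, -0.9], [-2.0, -1.7], [0.8, -1.7], [-0.2, 0.2], [-0.9, -0.1], [-0.9, -1.3], [2.1, 0.1]]
[ 0.5292  0.1422 -0.1219]
[[7.0, -0.5], [-0.9, -3.9], [-1.9, 4.1], [0.6, 1.1]]
```

>>> {"name": "play_rows", "arguments": {
  "plan": [
    [0, 3.3, 1.9, 0, 0, 0],
    [0, 3.3, 1.9, 0, 0, 0],
    [0, 3.3, 1.9, 0, 0, 0],
    [0, 3.3, 1.9, 0, 0, 0],
    [0, 3.3, 1.9, 0, 0, 0],
    [0, 0, 0, 0, 0, 0]
  ]
}}

```text
clock: 4.52
tool_pos: [0.4971, 0.1474, 0.198]
orientation: [-179.9, -0.2, -179.7]
force: [-0.4, 0.0, 0.6]
opening: 0.0877
gripper_force: 0.0
```

```bash
python3 - <<'E'
from h import *
s=shot("wrist","w2.png"); c=cam(s);st()
print([(np.round(d["position"],3).tolist(),round(d["score"],2)) for d in spot_point("wrist","chock")])
uv=proj(c,[.529,.141,.02])[0]; print(uv)
x,y=uv.astype(int); x0=max(0,min(x-100,360)); y0=max(0,min(y-90,270)); print(x0,y0); save(s["frame"],"w2c.png",(x0,y0,x0+200,y0+150))
E
```

```text
4.57 pos [0.4974 0.1459 0.1995] rpy [-179.89   -0.18 -179.64] F [-0.01 -0.94  0.12] op 8.77 gf 0.0
[([0.536, 0.141, 0.002], 0.62)]
[264.35299803 223.87523592]
164 133
```

View pics/w2c.png

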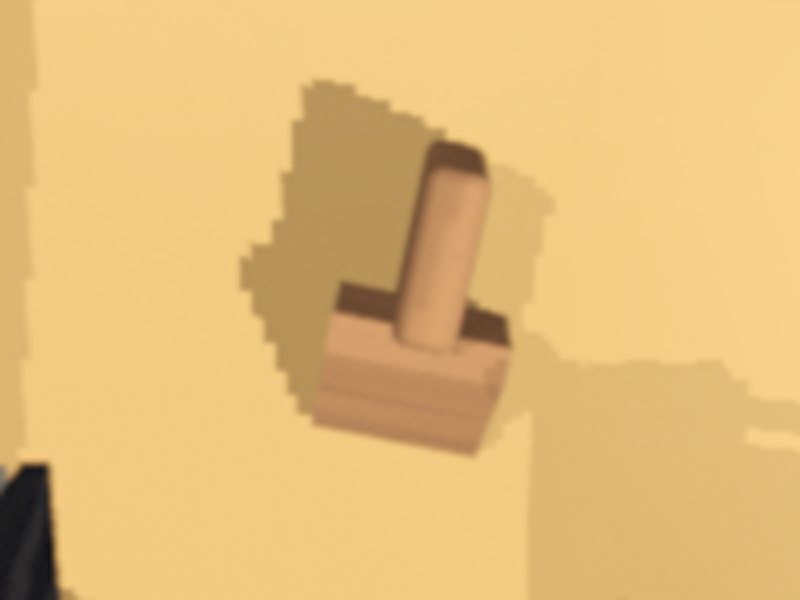

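Crop (×4, offset 164,133): grip top back edge (437,168)-(484,176), ridge (333,312)-(511,347), toe edge (312,425)-(476,456).

```bash
cat > ck.py <<'E'
from fit import *
w=lambda u,v:(164+u/4,133+v/4)
ck=[(W,(-.052,-.007,.036),w(435,168),1),(W,(-.052,.007,.036),w(486,177),1),(W,(.026,-.02,0),w(312,425),1),(W,(.026,.02,0),w(476,456),1),(W,(-.013,-.02,.026),w(333,312),1),(W,(-.013,.02,.026),w(511,347),1)]
x=fit(ck,lambda x:T(x[0],x[1],.004,x[2],0),[.53,.141,-.1])
x=fit(ck,lambda x:T(x[0],x[1],x[3],x[2],0),[.53,.141,-.1,.004])
print(T(x[0],x[1],.004,x[2],0)([-.0325,0,.02]));st()
E
python3 ck.py
```

```text
[ 0.5341  0.1401 -0.198 ]
[[-1.9, -1.7], [2.0, -0.7], [-0.1, 1.6], [-0.8, 1.5], [0.3, 0.1], [0.4, -0.0]]
[ 0.537   0.14   -0.1989 -0.0061]
[[-2.0, -0.7], [1.4, 0.3], [0.6, 0.6], [-1.2, 0.3], [0.9, -0.1], [-0.4, -0.4]]
[[0.50514903 0.14638805 0.024     ]]
4.77 pos [0.4987 0.1436 0.2023] rpy [ 1.7998e+02  5.0000e-02 -1.7986e+02] F [-0.53 -0.26  0.12] op 8.75 gf 0.0
```

>>> {"name": "play_rows", "arguments": {
  "plan": [
    [-0.45, 0.2, 0, 0, 0, 0],
    [0, 0, 3, 0, 0, 5.7],
    [0, 0, 3.5, 0, 0, 5.7],
    [0, 0, 3.5, 0, 0, 0],
    [0, 0, 3.5, 0, 0, 0],
    [0, 0, 2, 0, 0, 0],
    [0, 0, 1.2, 0, 0, 0],
    [0, 0, 0.5, 0, 0, 0],
    [0, 0, 0, 0, 0, 0],
    [0, 0, 0, 0, 0, 0]
  ]
}}

```text
clock: 5.6
tool_pos: [0.5037, 0.1461, 0.0303]
orientation: [180.0, 0.0, 168.7]
force: [0.4, -0.4, 0.0]
opening: 0.0878
gripper_force: 0.0
```

>>> {"name": "play_rows", "arguments": {
  "grip": 0,
  "plan": [
    [0, 0, 0, 0, 0, 0],
    [0, 0, 0, 0, 0, 0],
    [0, 0, 0, 0, 0, 0],
    [0, 0, 0, 0, 0, 0],
    [0, 0, 0, 0, 0, 0],
    [0, 0, 0, 0, 0, 0],
    [0, 0, 0, 0, 0, 0],
    [0, 0, 0, 0, 0, 0]
  ]
}}

```text
clock: 6.27
tool_pos: [0.5028, 0.1462, 0.0296]
orientation: [180.0, 0.0, 168.8]
force: [-0.3, 0.5, -1.0]
opening: 0.0399
gripper_force: 0.0
```

>>> {"name": "play_rows", "arguments": {
  "plan": [
    [0, 0, -2, 0, 0, 0],
    [0, 0, -4, 0, 0, 0],
    [0, 0, -4, 0, 0, 0],
    [0, 0, -4, 0, 0, 0],
    [0, 0, -4, 0, 0, 0],
    [0, 0, 0, 0, 0, 0],
    [0, 0, 0, 0, 0, 0]
  ]
}}

```text
clock: 6.85
tool_pos: [0.5039, 0.147, 0.2124]
orientation: [179.8, 0.2, 168.8]
force: [0.3, 0.4, -1.1]
opening: 0.0008
gripper_force: 0.0
```

```bash
python3 - <<'E'
from h import *
s=shot("wrist","w3.png"); c=cam(s);st()
E
```

```text
6.9 pos [0.5029 0.1464 0.2103] rpy [1.7990e+02 6.0000e-02 1.6874e+02] F [ 0.25 -0.31 -1.3 ] op 0.06 gf 0.0
```

View pics/w3.png

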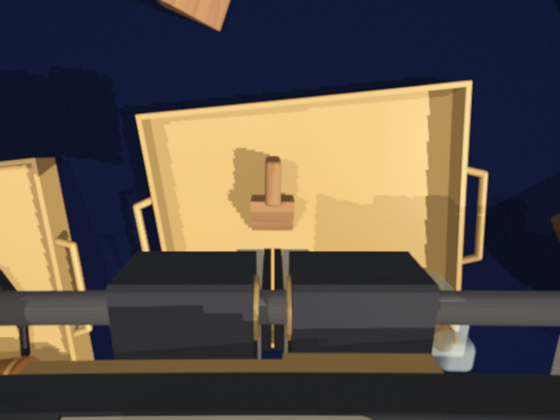

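The wrist picture shows the chock untouched, centred at column 272 and aligned with the tool. I lifted before the slow fingers had closed, so I'll repeat with more time.

>>> {"name": "play_rows", "arguments": {
  "grip": 5,
  "plan": [
    [0, 0, 3, 0, 0, 0],
    [0, 0, 3, 0, 0, 0],
    [0, 0, 3, 0, 0, 0],
    [0, 0, 1, 0, 0, 0],
    [0, 0, 0, 0, 0, 0],
    [0, 0, 0, 0, 0, 0],
    [0, 0, 0, 0, 0, 0],
    [0, 0, 0, 0, 0, 0],
    [0, 0, 3, 0, 0, 0],
    [0, 0, 3, 0, 0, 0],
    [0, 0, 1.5, 0, 0, 0],
    [0, 0, 0.5, 0, 0, 0],
    [0, 0, 0, 0, 0, 0]
  ]
}}

```text
clock: 7.98
tool_pos: [0.5029, 0.1461, 0.0294]
orientation: [-180.0, -0.0, 168.8]
force: [0.5, -0.4, 0.4]
opening: 0.0499
gripper_force: 0.0
```

>>> {"name": "play_rows", "arguments": {
  "grip": 0,
  "plan": [
    [0, 0, 0, 0, 0, 0],
    [0, 0, 0, 0, 0, 0],
    [0, 0, 0, 0, 0, 0],
    [0, 0, 0, 0, 0, 0],
    [0, 0, 0, 0, 0, 0],
    [0, 0, 0, 0, 0, 0],
    [0, 0, 0, 0, 0, 0],
    [0, 0, 0, 0, 0, 0],
    [0, 0, 0, 0, 0, 0],
    [0, 0, 0, 0, 0, 0]
  ]
}}

```text
clock: 8.82
tool_pos: [0.5031, 0.1464, 0.03]
orientation: [180.0, 0.0, 168.8]
force: [-1.6, 0.7, 5.9]
opening: 0.0138
gripper_force: 30.0
```

```bash
cat > pose.py <<'E'
from fit import *
W1=cam(dict(fx=371.199,fy=371.199,cx=W["K"][2],cy=W["K"][3],k1=.028395,position=[.4228,-.0191,.4357],attitude=[163.775,-.0236,89.949]))
tp=(.5515,-.1963,.0160,-.080)
M=R.from_euler("xyz",[0,-.14,tp[3]]).as_matrix(); o=np.array(tp[:3])
def ray(c,uv,h):  # intersect pixel ray with tray plane z=h -> tray coords
    a=(np.array(uv)-c["K"][2:])/c["K"][:2]; b=a.copy()
    for _ in range(20): b=a/(1+c["k"]*(b**2).sum())
    d=M.T@c["R"]@np.r_[b,1]; p=M.T@(c["p"]-o); return np.round((p+d*(h-p[2])/d[2])*1000,1)
if __name__=="__main__":
    print("crown outer top",ray(W1,(137,174),.025),"sides outer",ray(W1,(82,228),.025),ray(W1,(190,228),.025))
    print("side crown/outer", ray(S,sd(447,165),.025), ray(S,sd(392,200),.02))
    print("scene crown top",ray(C,sc(235,107),.025))
    # bottle: fit tray x,y
    print("bottle ends scene", ray(C,sc(106,176),.029+.02),ray(C,sc(298,164),.029+.02),ray(C,sc(337,164),.029+.012))
    print("bottle ends side (top)", ray(S,sd(382,63),.052),ray(S,sd(308,130),.052))
    for t in ([.630,-.189,.062],[.637,-.189,.055],[.566,-.178,.02]): print(np.round(M.T@(np.array(t)-o)*1000,1))
    s=st()
E
python3 pose.py
```

```text
crown outer top [-48.   25.3  25. ] sides outer [ 16.8 -33.3  25. ] [ 7.9 85.6 25. ]
side crown/outer [-41.8  -1.3  25. ] [-23.6  76.1  20. ]
scene crown top [-39.6  30.1  25. ]
bottle ends scene [113.3 -51.   49. ] [120.7  98.1  49. ] [111.7 127.   41. ]
bottle ends side (top) [ 85.6 -50.8  52. ] [86.1 86.  52. ]
[83.3 13.5 34.7]
[89.3 14.1 26.8]
[13.4 19.4  2.1]
8.97 pos [0.5031 0.1464 0.03  ] rpy [1.7998e+02 3.0000e-02 1.6877e+02] F [-1.3  -0.33  5.64] op 1.4 gf 30.0
```

```bash
cat > go.py <<'E'
from pose import *
def tcp(cx,cy,up,dx=-.0326,h=.026):   # chock origin in tray (m) -> TCP world
    return o+M@np.array([cx+dx,cy,.004+h+up])
Rt=M@np.diag([-1,1,-1])
def delta(p,cur=None):
    s=st(); c=np.array(s["tool_pos"]) if cur is None else np.array(cur)
    Rc=R.from_euler("xyz",s["orientation"],degrees=True).as_matrix()
    print("target",np.round(p,4),"shift cm in current tool",np.round(Rc.T@(p-c)*100,2),"in final tool",np.round(Rt.T@(p-c)*100,2),"rotvec deg",np.round(R.from_matrix(Rc.T@Rt).as_rotvec(degrees=True),2))
E
python3 -c "
from go import *
delta(tcp(.03,.021,.07),[.503,.1464,.03]); print(R.from_matrix(Rt).as_euler('xyz',degrees=True))"
```

```text
9.12 pos [0.5031 0.1464 0.03  ] rpy [1.7998e+02 3.0000e-02 1.6877e+02] F [-2.68  0.16  5.54] op 1.36 gf 30.0
target [ 0.5367 -0.174   0.1147] shift cm in current tool [ -9.55 -30.77  -8.47] in final tool [ -7.04 -31.67  -7.56] rotvec deg [-0.45 -7.98 -6.64]
[180.           8.02140913 175.41633764]
```

>>> {"name": "play_rows", "arguments": {
  "plan": [
    [0, 0, -4, 0, 0, 0],
    [0, 0, -4, 0, 0, 0],
    [0, 0, -4, 0, 0, 0],
    [0, 0, -4, 0, 0, 0],
    [-1.06, -3.42, 0, 0, 0, 0],
    [-1.06, -3.42, 0, 0, 0, 0],
    [-1.06, -3.42, 0, 0, 0, 0],
    [-1.06, -3.42, 0, 0, 0, 0],
    [-1.06, -3.42, 0, 0, 0, 0],
    [-1.06, -3.42, 0, 0, 0, 0],
    [-1.06, -3.42, 0, 0, 0, 0],
    [-1.06, -3.42, 0, 0, 0, 0],
    [-1.06, -3.42, 0, 0, 0, 0],
    [0, 0, 0, -0.2, -4, -3.3],
    [0, 0, 0, -0.2, -4, -3.3],
    [0, 0, 0, 0, 0, 0],
    [0, 0, 0, 0, 0, 0]
  ]
}}

```text
clock: 10.53
tool_pos: [0.5352, -0.1746, 0.1895]
orientation: [-179.9, 7.9, 175.3]
force: [0.9, -0.2, -0.4]
opening: 0.0137
gripper_force: 30.0
```

```bash
python3 -c "
from go import *
s=shot('wrist','w4.png',(60,0,500,330)); print({k:np.round(v,5).tolist() for k,v in s.items() if k!='frame'})
delta(tcp(.03,.021,.07))
print([ (np.round(d['position'],3),round(d['score'],2),np.round(M.T@(np.array(d['position'])-o)*1000,1)) for t in ('headband','bottle','sloping_tray','chock') for d in spot_point('wrist',t)])
print(proj(cam(s),[o+M@np.array(p) for p in ((-.12,.14,.028),(-.12,-.14,.028),(-.116,.136,.004),(-.116,-.136,.004))]))
"
```

```text
{'fx': 371.1989, 'fy': 371.1989, 'cx': 272.22857, 'cy': 206.35841, 'k1': 0.0284, 'position': [0.44237, -0.1656, 0.31708], 'attitude': [155.78896, 0.04031, 85.32997]}
10.73 pos [ 0.537  -0.174   0.1896] rpy [-179.94    7.98  175.37] F [0.24 0.59 0.76] op 1.35 gf 30.0
target [ 0.5367 -0.174   0.1147] shift cm in current tool [ 1.07 -0.    7.42] in final tool [ 1.07 -0.01  7.42] rotvec deg [-0.07 -0.04 -0.04]
[(array([ 0.552, -0.2  ,  0.016]), 0.77, array([ 1.2, -3.6,  0. ])), (array([ 0.79 ,  0.088, -0.002]), 0.2, array([210.2, 302.3, -47.4])), (array([ 0.572, -0.176,  0.166]), 0.86, array([ 39.5,  21.4, 145.7])), (array([ 0.552, -0.201,  0.019]), 0.3, array([ 0.8, -5.1,  2.7]))]
[[443.51323287  18.74537523]
 [ 37.29104044  18.51116654]
 [423.34363738  31.32525263]
 [ 63.25661054  31.22069954]]
```

View pics/w4.png

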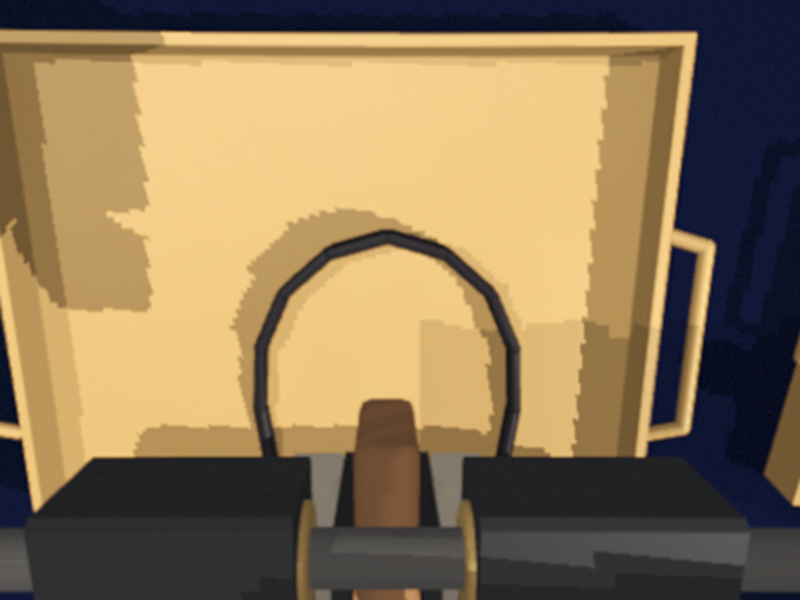

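Wrist view: the tray rim matches prediction. The headband is symmetric about column 388 (crop), as is the chock grip at 387, so the chock is centred in the U.

```bash
python3 -c "
from go import *
q=lambda u,v:(60+u*.55,v*.55)
print(ray(W,q(388,231),.025),ray(W,q(388,245),.025),ray(W,q(255,380),.025),ray(W,q(520,380),.025))
delta(tcp(.03,.021,.02)); delta(tcp(.035,.021,.001),[.5367,-.174,.1898])"
```

```text
[-47.6  22.3  25. ] [-41.8  22.3  25. ] [ 17.4 -36.9  25. ] [17.5 81.1 25. ]
11.08 pos [ 0.5365 -0.1742  0.1894] rpy [-179.94    7.99  175.37] F [ 0.19 -0.04 -0.94] op 1.36 gf 30.0
target [ 0.5437 -0.1746  0.0651] shift cm in current tool [ 1.01  0.03 12.41] in final tool [ 1.02  0.02 12.41] rotvec deg [-0.07 -0.04 -0.04]
11.08 pos [ 0.5365 -0.1742  0.1894] rpy [-179.94    7.99  175.37] F [ 0.19 -0.04 -0.94] op 1.36 gf 30.0
target [ 0.5512 -0.1752  0.047 ] shift cm in current tool [5.400e-01 1.000e-02 1.434e+01] in final tool [ 0.55 -0.   14.34] rotvec deg [-0.07 -0.04 -0.04]
```

>>> {"name": "play_rows", "arguments": {
  "plan": [
    [0.55, 0, 3, 0, 0, 0],
    [0, 0, 3.5, 0, 0, 0],
    [0, 0, 3.5, 0, 0, 0],
    [0, 0, 2.4, 0, 0, 0],
    [0, 0, 1, 0, 0, 0],
    [0, 0, 0.5, 0, 0, 0],
    [0, 0, 0.2, 0, 0, 0],
    [0, 0, 0, 0, 0, 0],
    [0, 0, 0, 0, 0, 0]
  ]
}}

```text
clock: 11.83
tool_pos: [0.5514, -0.1756, 0.0507]
orientation: [-179.9, 8.1, 175.4]
force: [0.6, -0.3, -0.4]
opening: 0.0139
gripper_force: 30.0
```

```bash
python3 -c "
from go import *
for i in range(3): snapshot('wrist');delta(tcp(.035,.021,0))"
```

```text
12.03 pos [ 0.5511 -0.1756  0.0503] rpy [-179.95    8.12  175.37] F [-1.21  0.54 -0.66] op 1.37 gf 30.0
target [ 0.5514 -0.1752  0.046 ] shift cm in current tool [0.03 0.04 0.43] in final tool [0.03 0.04 0.43] rotvec deg [-0.06  0.1  -0.05]
12.08 pos [ 0.5509 -0.1756  0.0501] rpy [-179.95    8.1   175.36] F [ 0.8  -0.6  -0.56] op 1.39 gf 30.0
target [ 0.5514 -0.1752  0.046 ] shift cm in current tool [0.01 0.04 0.41] in final tool [0.01 0.04 0.41] rotvec deg [-0.06  0.08 -0.05]
12.13 pos [ 0.5508 -0.1756  0.0499] rpy [-179.95    8.08  175.36] F [-0.72  1.08 -0.9 ] op 1.39 gf 30.0
target [ 0.5514 -0.1752  0.046 ] shift cm in current tool [0.   0.05 0.39] in final tool [0.   0.04 0.39] rotvec deg [-0.06  0.06 -0.05]
```

>>> {"name": "play_rows", "arguments": {
  "plan": [
    [0, 0, 0.2, 0, 0, 0],
    [0, 0, 0, 0, 0, 0],
    [0, 0, 0, 0, 0, 0]
  ]
}}

```text
clock: 12.38
tool_pos: [0.5507, -0.1757, 0.0471]
orientation: [-179.9, 8.0, 175.4]
force: [-0.2, -0.4, -0.7]
opening: 0.014
gripper_force: 30.0
```

>>> {"name": "play_rows", "arguments": {
  "plan": [
    [0, 0, 0.1, 0, 0, 0],
    [0, 0, 0, 0, 0, 0],
    [0, 0, 0, 0, 0, 0]
  ]
}}

```text
clock: 12.63
tool_pos: [0.5508, -0.1757, 0.0467]
orientation: [-179.9, 8.0, 175.4]
force: [-3.9, 1.5, 7.1]
opening: 0.0141
gripper_force: 30.0
```

>>> {"name": "play_rows", "arguments": {
  "plan": [
    [0, 0, 0.05, 0, 0, 0],
    [0, 0, 0, 0, 0, 0],
    [0, 0, 0, 0, 0, 0]
  ]
}}

```text
clock: 12.88
tool_pos: [0.5508, -0.1757, 0.0467]
orientation: [-179.9, 8.0, 175.4]
force: [-6.1, 1.7, 12.8]
opening: 0.0141
gripper_force: 30.0
```

```bash
python3 -c "
from go import *
for i in range(4): snapshot('wrist');s=st()
delta(tcp(.035,.021,0))"
```

```text
13.08 pos [ 0.5508 -0.1757  0.0467] rpy [-179.93    8.02  175.38] F [-5.31  2.32 13.44] op 1.36 gf 30.0
13.13 pos [ 0.5508 -0.1757  0.0467] rpy [-179.93    8.02  175.38] F [-6.3   2.45 12.68] op 1.38 gf 30.0
13.18 pos [ 0.5509 -0.1757  0.0467] rpy [-179.93    8.03  175.38] F [-5.01  2.87 12.98] op 1.36 gf 30.0
13.23 pos [ 0.5508 -0.1757  0.0467] rpy [-179.93    8.02  175.38] F [-5.44  2.77 13.13] op 1.4 gf 30.0
13.23 pos [ 0.5508 -0.1757  0.0467] rpy [-179.93    8.02  175.38] F [-5.44  2.77 13.13] op 1.4 gf 30.0
target [ 0.5514 -0.1752  0.046 ] shift cm in current tool [-0.04  0.05  0.07] in final tool [-0.04  0.05  0.07] rotvec deg [-0.07  0.   -0.04]
```

>>> {"name": "play_rows", "arguments": {
  "plan": [
    [0, 0, -0.11, 0, 0, 0],
    [-0.4, 0, 0, 0, 0, 0],
    [-0.4, 0, 0, 0, 0, 0],
    [-0.3, 0, 0, 0, 0, 0],
    [0, 0, 0, 0, 0, 0],
    [0, 0, 0, 0, 0, 0],
    [0, 0, 0, 0, 0, 0]
  ]
}}

```text
clock: 13.82
tool_pos: [0.5623, -0.1766, 0.0484]
orientation: [-179.9, 8.1, 175.4]
force: [1.5, -0.0, 0.9]
opening: 0.0142
gripper_force: 30.0
```

>>> {"name": "play_rows", "arguments": {
  "plan": [
    [-0.1, 0, 0, 0, 0, 0],
    [-0.1, 0, 0, 0, 0, 0],
    [0, 0, 0, 0, 0, 0],
    [0, 0, 0, 0, 0, 0]
  ]
}}

```text
clock: 14.15
tool_pos: [0.5629, -0.1767, 0.0485]
orientation: [-179.9, 7.9, 175.4]
force: [-4.1, 0.3, 5.0]
opening: 0.0139
gripper_force: 30.0
```

>>> {"name": "play_rows", "arguments": {
  "plan": [
    [0, 0, -0.05, 0, 0, 0],
    [0, 0, 0, 0, 0, 0],
    [0, 0, 0, 0, 0, 0]
  ]
}}

```text
clock: 14.4
tool_pos: [0.5639, -0.1766, 0.049]
orientation: [-179.9, 8.0, 175.4]
force: [0.5, 0.8, 0.2]
opening: 0.0137
gripper_force: 30.0
```

```bash
cat >> go.py <<'E'
def ft(n=5):
    f=[];p=[]
    for i in range(n): snapshot('side'); s=get_obs(); f.append(s['force']);p.append(s['tool_pos'])
    f=np.mean(f,0);p=np.mean(p,0); q=M.T@(p-o)
    print(round(s['clock'],2),"F tray",np.round(M.T@f,2),"chock tray mm",np.round((q-[-.0326,0,.030])*1000,1),"op",s['opening'])
E
python3 -c "
from go import *
ft()
s=shot('side','s5.png',(230,70,430,220)); print([ (t,np.round(M.T@(np.array(d['position'])-o)*1000,1)) for t in ('headband','bottle') for d in spot_point('side',t)])"
```

```text
14.8 F tray [-0.29 -0.32 -0.61] chock tray mm [47.6 20.6  1.2] op 0.013686779392644897
[('headband', array([ 8.1, 23.4, -1.1])), ('bottle', array([89.3, 15.7, 26.9])), ('bottle', array([-3.4, -0.4,  3.5]))]
```

View pics/s5.png

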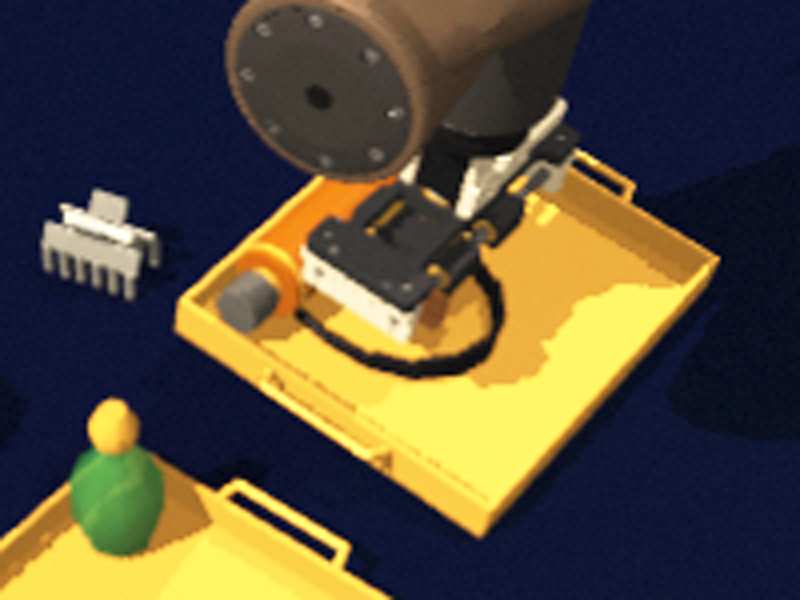

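Side view: chock is inside the U behind the bottle, headband undisturbed. Continuing gently.

>>> {"name": "play_rows", "arguments": {
  "plan": [
    [-0.1, 0, 0, 0, 0, 0],
    [-0.1, 0, 0, 0, 0, 0],
    [0, 0, 0, 0, 0, 0],
    [0, 0, 0, 0, 0, 0]
  ]
}}

```text
clock: 15.28
tool_pos: [0.5657, -0.1768, 0.0494]
orientation: [-179.9, 8.0, 175.4]
force: [-0.9, 0.1, -0.3]
opening: 0.0138
gripper_force: 30.0
```

>>> {"name": "play_rows", "arguments": {
  "plan": [
    [-0.1, 0, 0, 0, 0, 0],
    [-0.1, 0, 0, 0, 0, 0],
    [0, 0, 0, 0, 0, 0],
    [0, 0, 0, 0, 0, 0]
  ]
}}

```text
clock: 15.62
tool_pos: [0.5676, -0.177, 0.0497]
orientation: [-179.9, 8.0, 175.4]
force: [0.2, -0.3, 0.0]
opening: 0.0137
gripper_force: 30.0
```

```bash
python3 -c "
from go import *
ft()"
```

```text
16.02 F tray [-0.17  0.06 -0.85] chock tray mm [51.6 20.5  1.3] op 0.013846276023131916
```

>>> {"name": "play_rows", "arguments": {
  "plan": [
    [-0.05, 0, 0, 0, 0, 0],
    [-0.05, 0, 0, 0, 0, 0],
    [0, 0, 0, 0, 0, 0],
    [0, 0, 0, 0, 0, 0]
  ]
}}

```text
clock: 16.35
tool_pos: [0.5686, -0.1771, 0.0498]
orientation: [-179.9, 8.0, 175.4]
force: [-0.8, -0.3, -0.3]
opening: 0.0135
gripper_force: 30.0
```

>>> {"name": "play_rows", "arguments": {
  "plan": [
    [-0.05, 0, 0, 0, 0, 0],
    [-0.05, 0, 0, 0, 0, 0],
    [0, 0, 0, 0, 0, 0],
    [0, 0, 0, 0, 0, 0]
  ]
}}

```text
clock: 16.68
tool_pos: [0.5696, -0.1772, 0.0499]
orientation: [-179.9, 8.0, 175.4]
force: [0.7, -0.5, -0.3]
opening: 0.014
gripper_force: 30.0
```

>>> {"name": "play_rows", "arguments": {
  "plan": [
    [-0.05, 0, 0, 0, 0, 0],
    [0, 0, 0, 0, 0, 0],
    [0, 0, 0, 0, 0, 0]
  ]
}}

```text
clock: 16.93
tool_pos: [0.57, -0.1772, 0.05]
orientation: [-179.9, 8.0, 175.4]
force: [1.2, 0.1, -0.6]
opening: 0.0139
gripper_force: 30.0
```

```bash
python3 -c "
from go import *
ft()"
```

```text
17.33 F tray [-0.31  0.41 -0.55] chock tray mm [54.1 20.5  1.3] op 0.013815330248208175
```

>>> {"name": "play_rows", "arguments": {
  "plan": [
    [0, 0, 0.05, 0, 0, 0],
    [0, 0, 0, 0, 0, 0],
    [0, 0, 0, 0, 0, 0]
  ]
}}

```text
clock: 17.58
tool_pos: [0.5701, -0.1772, 0.0495]
orientation: [-179.9, 8.0, 175.4]
force: [0.3, -0.2, 0.6]
opening: 0.0135
gripper_force: 30.0
```

```bash
python3 -c "
from go import *
ft()"
```

```text
17.98 F tray [-0.33 -0.14 -0.1 ] chock tray mm [54.2 20.5  0.8] op 0.013868264239269481
```

>>> {"name": "play_rows", "arguments": {
  "plan": [
    [-0.05, 0, 0, 0, 0, 0],
    [0, 0, 0, 0, 0, 0],
    [0, 0, 0, 0, 0, 0]
  ]
}}

```text
clock: 18.23
tool_pos: [0.5704, -0.1773, 0.0496]
orientation: [-179.9, 8.0, 175.4]
force: [-2.6, 1.0, 2.0]
opening: 0.0136
gripper_force: 30.0
```

>>> {"name": "play_rows", "arguments": {
  "plan": [
    [-0.05, 0, 0, 0, 0, 0],
    [0, 0, 0, 0, 0, 0],
    [0, 0, 0, 0, 0, 0]
  ]
}}

```text
clock: 18.48
tool_pos: [0.5708, -0.1773, 0.0496]
orientation: [-179.9, 8.0, 175.4]
force: [-1.3, -0.7, 1.9]
opening: 0.0137
gripper_force: 30.0
```

```bash
python3 -c "
from go import *
ft()"
```

```text
18.88 F tray [-2.82 -0.66  3.05] chock tray mm [54.9 20.5  0.8] op 0.01378683726591492
```

>>> {"name": "play_rows", "arguments": {
  "plan": [
    [-0.05, 0, 0, 0, 0, 0],
    [0, 0, 0, 0, 0, 0],
    [0, 0, 0, 0, 0, 0]
  ]
}}

```text
clock: 19.13
tool_pos: [0.571, -0.1774, 0.0496]
orientation: [-179.9, 7.9, 175.4]
force: [-5.6, 0.5, 3.9]
opening: 0.0136
gripper_force: 30.0
```

>>> {"name": "play_rows", "arguments": {
  "plan": [
    [-0.05, 0, 0, 0, 0, 0],
    [0, 0, 0, 0, 0, 0],
    [0, 0, 0, 0, 0, 0]
  ]
}}

```text
clock: 19.38
tool_pos: [0.5713, -0.1774, 0.0497]
orientation: [-179.9, 7.9, 175.4]
force: [-5.9, 0.6, 4.9]
opening: 0.0141
gripper_force: 30.0
```

```bash
python3 -c "
from go import *
ft()"
```

```text
19.78 F tray [-4.69  0.12  5.71] chock tray mm [55.4 20.4  0.8] op 0.013800541677643153
```

>>> {"name": "play_rows", "arguments": {
  "plan": [
    [0, 0, -0.05, 0, 0, 0],
    [0, 0, 0, 0, 0, 0],
    [0, 0, 0, 0, 0, 0]
  ]
}}

```text
clock: 20.03
tool_pos: [0.5723, -0.1773, 0.0502]
orientation: [-179.9, 8.0, 175.4]
force: [-0.6, -0.4, -1.6]
opening: 0.014
gripper_force: 30.0
```

```bash
python3 -c "
from go import *
ft()"
```

```text
20.43 F tray [-0.09  0.27 -1.35] chock tray mm [56.4 20.6  1.3] op 0.013834178302584446
```

>>> {"name": "play_rows", "arguments": {
  "plan": [
    [-0.05, 0, 0.02, 0, 0, 0],
    [-0.05, 0, 0, 0, 0, 0],
    [0, 0, 0, 0, 0, 0],
    [0, 0, 0, 0, 0, 0]
  ]
}}

```text
clock: 20.77
tool_pos: [0.5729, -0.1774, 0.0502]
orientation: [-179.9, 8.0, 175.4]
force: [-1.7, 0.3, -0.8]
opening: 0.0139
gripper_force: 30.0
```

>>> {"name": "play_rows", "arguments": {
  "plan": [
    [-0.05, 0, 0, 0, 0, 0],
    [-0.05, 0, 0, 0, 0, 0],
    [0, 0, 0, 0, 0, 0],
    [0, 0, 0, 0, 0, 0]
  ]
}}

```text
clock: 21.1
tool_pos: [0.5741, -0.1775, 0.0504]
orientation: [-179.9, 8.0, 175.4]
force: [-0.8, 0.0, -0.9]
opening: 0.0142
gripper_force: 30.0
```

```bash
python3 -c "
from go import *
ft()
s=snapshot('scene'); print([ (t,np.round(M.T@(np.array(d['position'])-o)*1000,1)) for c in('scene','side') for t in ('headband','bottle') for d in spot_point(c,t)])"
```

```text
21.5 F tray [-0.91 -0.65 -0.78] chock tray mm [58.2 20.5  1.1] op 0.013970082010774506
[('headband', array([14.3, 17.8,  2.9])), ('bottle', array([89.5, 14.8, 33.3])), ('headband', array([ 9.2, 24.6,  0.2])), ('bottle', array([93.1, 15.8, 28.5]))]
```

>>> {"name": "play_rows", "arguments": {
  "plan": [
    [-0.05, 0, 0, 0, 0, 0],
    [0, 0, 0, 0, 0, 0],
    [0, 0, 0, 0, 0, 0]
  ]
}}

```text
clock: 22.0
tool_pos: [0.5743, -0.1776, 0.0504]
orientation: [-179.9, 8.0, 175.4]
force: [-1.4, -0.4, -0.7]
opening: 0.014
gripper_force: 30.0
```

>>> {"name": "play_rows", "arguments": {
  "plan": [
    [-0.05, 0, 0, 0, 0, 0],
    [0, 0, 0, 0, 0, 0],
    [0, 0, 0, 0, 0, 0]
  ]
}}

```text
clock: 22.25
tool_pos: [0.5748, -0.1776, 0.0503]
orientation: [-179.9, 8.0, 175.4]
force: [-0.9, 1.2, -2.0]
opening: 0.014
gripper_force: 30.0
```

```bash
python3 -c "
from go import *
ft()"
```

```text
22.65 F tray [-2.   -0.07 -1.74] chock tray mm [58.9 20.5  1. ] op 0.013652917874228914
```

>>> {"name": "play_rows", "arguments": {
  "plan": [
    [-0.04, 0, 0, 0, 0, 0],
    [0, 0, 0, 0, 0, 0],
    [0, 0, 0, 0, 0, 0]
  ]
}}

```text
clock: 22.9
tool_pos: [0.5749, -0.1776, 0.0503]
orientation: [-179.9, 8.0, 175.4]
force: [-2.8, 0.7, -1.8]
opening: 0.014
gripper_force: 30.0
```

>>> {"name": "play_rows", "arguments": {
  "plan": [
    [-0.04, 0, 0, 0, 0, 0],
    [0, 0, 0, 0, 0, 0],
    [0, 0, 0, 0, 0, 0]
  ]
}}

```text
clock: 23.15
tool_pos: [0.575, -0.1777, 0.0504]
orientation: [-179.9, 7.9, 175.4]
force: [-5.1, 0.7, -1.6]
opening: 0.0137
gripper_force: 30.0
```

```bash
python3 -c "
from go import *
ft()"
```

```text
23.55 F tray [-5.36  0.57 -0.41] chock tray mm [59.1 20.5  0.9] op 0.01368692143574349
```

>>> {"name": "play_rows", "arguments": {
  "plan": [
    [-0.04, 0, 0, 0, 0, 0],
    [0, 0, 0, 0, 0, 0],
    [0, 0, 0, 0, 0, 0]
  ]
}}

```text
clock: 23.8
tool_pos: [0.575, -0.1777, 0.0503]
orientation: [-179.9, 7.9, 175.3]
force: [-6.2, 1.8, 0.2]
opening: 0.014
gripper_force: 30.0
```

>>> {"name": "play_rows", "arguments": {
  "plan": [
    [-0.03, 0, 0, 0, 0, 0],
    [0, 0, 0, 0, 0, 0],
    [0, 0, 0, 0, 0, 0]
  ]
}}

```text
clock: 24.05
tool_pos: [0.575, -0.1777, 0.0503]
orientation: [-179.9, 7.9, 175.3]
force: [-6.4, 2.3, 1.1]
opening: 0.0142
gripper_force: 30.0
```

```bash
python3 -c "
from go import *
ft()"
```

```text
24.45 F tray [-7.18  1.35  2.26] chock tray mm [59.1 20.4  0.9] op 0.014135509513460938
```

>>> {"name": "play_rows", "arguments": {
  "plan": [
    [-0.05, 0, -0.02, 0, 0, 0],
    [0, 0, 0, 0, 0, 0],
    [0, 0, 0, 0, 0, 0]
  ]
}}

```text
clock: 24.7
tool_pos: [0.5751, -0.1777, 0.0504]
orientation: [-179.9, 7.8, 175.3]
force: [-7.3, 3.5, 0.9]
opening: 0.0137
gripper_force: 30.0
```

>>> {"name": "play_rows", "arguments": {
  "plan": [
    [-0.05, 0, -0.02, 0, 0, 0],
    [0, 0, 0, 0, 0, 0],
    [0, 0, 0, 0, 0, 0]
  ]
}}

```text
clock: 24.95
tool_pos: [0.5751, -0.1777, 0.0505]
orientation: [-179.9, 7.8, 175.3]
force: [-8.1, 3.0, 1.1]
opening: 0.0139
gripper_force: 30.0
```

```bash
python3 -c "
from go import *
ft()"
```

```text
25.35 F tray [-8.38  2.14  2.05] chock tray mm [59.2 20.4  1. ] op 0.013911284552664506
```

>>> {"name": "play_rows", "arguments": {
  "plan": [
    [-0.05, 0, -0.01, 0, 0, 0],
    [0, 0, 0, 0, 0, 0],
    [0, 0, 0, 0, 0, 0]
  ]
}}

```text
clock: 25.6
tool_pos: [0.5751, -0.1777, 0.0505]
orientation: [-179.9, 7.7, 175.3]
force: [-9.5, 2.9, 1.3]
opening: 0.0139
gripper_force: 30.0
```

>>> {"name": "play_rows", "arguments": {
  "plan": [
    [-0.05, -0.01, -0.01, 0, 0, 0],
    [0, 0, 0, 0, 0, 0],
    [0, 0, 0, 0, 0, 0]
  ]
}}

```text
clock: 25.85
tool_pos: [0.5752, -0.1778, 0.0505]
orientation: [-179.9, 7.7, 175.3]
force: [-10.9, 3.7, 2.4]
opening: 0.0141
gripper_force: 30.0
```

```bash
python3 -c "
from go import *
ft();st()
shot('side');s=shot('scene','c6.png',(80,150,260,285))"
```

```text
26.25 F tray [-11.14   2.93   3.57] chock tray mm [59.3 20.4  1.1] op 0.013555686607475262
26.25 pos [ 0.5752 -0.1777  0.0505] rpy [-179.95    7.69  175.32] F [-10.99   4.47   1.72] op 1.36 gf 30.0
```

View pics/c6.png

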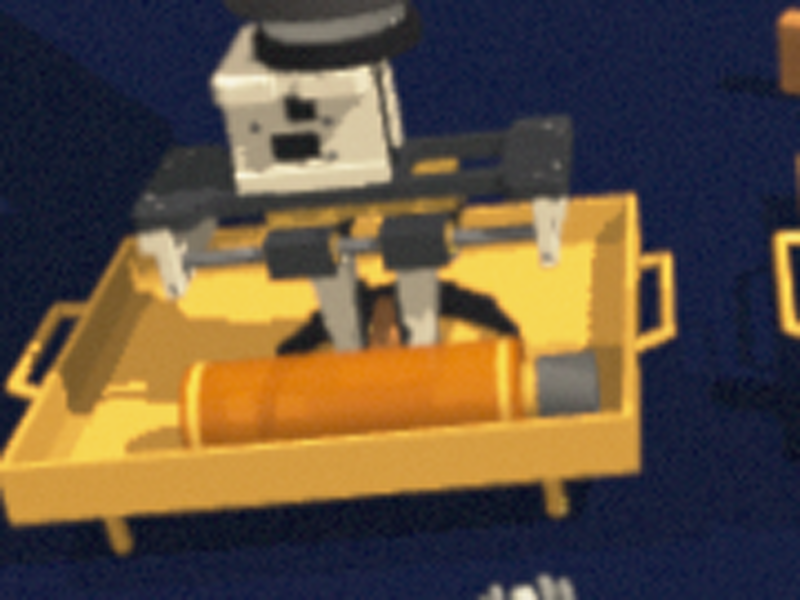

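Scene view: bottle is flush at the back wall, with the chock at (385,320) behind its middle region. Push is 11 N at the tool including floor friction, about 8 N on the glass. Release and retreat along the tool axis.

>>> {"name": "play_rows", "arguments": {
  "grip": 4,
  "plan": [
    [0, 0, 0, 0, 0, 0],
    [0, 0, 0, 0, 0, 0],
    [0, 0, 0, 0, 0, 0],
    [0, 0, 0, 0, 0, 0],
    [0, 0, 0, 0, 0, 0],
    [0, 0, 0, 0, 0, 0]
  ]
}}

```text
clock: 26.85
tool_pos: [0.5793, -0.178, 0.0521]
orientation: [-179.9, 8.1, 175.4]
force: [-0.1, -0.5, -0.2]
opening: 0.0396
gripper_force: 0.0
```

>>> {"name": "play_rows", "arguments": {
  "plan": [
    [0, 0, -1, 0, 0, 0],
    [0, 0, -2, 0, 0, 0],
    [0, 0, -4, 0, 0, 0],
    [0, 0, -4, 0, 0, 0],
    [0, 0, -2, 0, 0, 0],
    [0, 0, 0, 0, 0, 0],
    [0, 0, 0, 0, 0, 0]
  ]
}}

```text
clock: 27.43
tool_pos: [0.5612, -0.1763, 0.1832]
orientation: [-180.0, 8.3, 175.4]
force: [-0.6, -0.3, -1.1]
opening: 0.0397
gripper_force: 0.0
```

```bash
python3 -c "
from go import *
ft(2);st()
s=shot('wrist','w7.png'); print({k:np.round(v,5).tolist() for k,v in s.items() if k!='frame'})
for c in('scene','side','wrist'):
  snapshot(c); print(c,[ (t,np.round(M.T@(np.array(d['position'])-o)*1000,1),round(d['score'],2)) for t in ('headband','bottle','chock') for d in spot_point(c,t)if d['position'][1]<-.05])"
```

```text
27.68 F tray [-0.04  0.18  0.03] chock tray mm [ 62.   20.6 130.7] op 0.03941928976907649
27.68 pos [ 0.5598 -0.1764  0.1792] rpy [-179.93    7.89  175.36] F [ 0.45  0.59 -0.05] op 3.94 gf 0.0
{'fx': 371.1989, 'fy': 371.1989, 'cx': 272.22857, 'cy': 206.35841, 'k1': 0.0284, 'position': [0.46547, -0.16793, 0.30667], 'attitude': [155.88012, 0.04917, 85.33508]}
scene [('headband', array([11.8, 18.8,  3.2]), 0.57), ('bottle', array([88.4, 13.6, 29.7]), 0.78)]
side [('headband', array([10.7, 22.5,  1.8]), 0.83), ('bottle', array([95. , 15.9, 29. ]), 0.9), ('chock', array([49.9, 15. ,  6.1]), 0.83)]
wrist [('bottle', array([95.2, 19.5, 28.6]), 0.75), ('chock', array([60.8, 20.6,  3.6]), 0.74)]
```

View pics/w7.png

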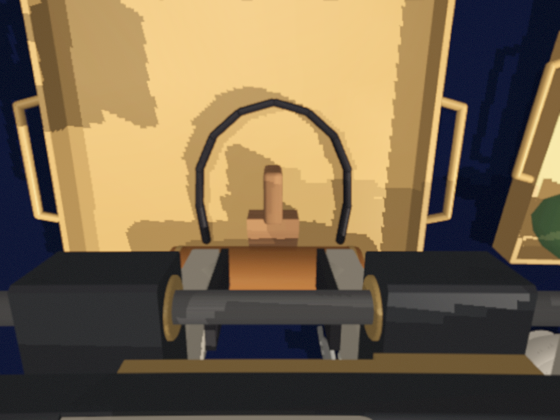

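Wrist view: chock stays at (273,215) against the bottle, headband crown at (274,104) with sides at (200,180) and (350,180). That is one picture over the 10 allowed, so I'll view no more and work from measurements.

```bash
python3 -c "
from go import *
print(ray(W,(274,100),.025),ray(W,(274,107),.025),ray(W,(197,180),.025),ray(W,(352,180),.025), 'tips',ray(W,(206,240),.015),ray(W,(342,240),.015),'grip back',ray(W,(273,167),.040))
s=st()
Rn=Rt@R.from_euler('z',-90,degrees=True).as_matrix()
print(R.from_matrix(Rn).as_euler('xyz',degrees=True))
p=o+M@np.array([-.0445,.0222,.0046+.0215]); c=np.array(s['tool_pos']); print('target',p,'final-tool shift cm',np.round(Rn.T@(p-c)*100,2))
L=R.from_euler('z',-.0878).as_matrix(); l=np.array([.5553,.1756,0])
for q in ([.65,.265,0],[.628,.068,0]): print(np.round(L.T@(np.array(q)-l)*1000))
print('place crown',l+L@[-.0705,-.004,0])
"
```

```text
[-44.9  22.4  25. ] [-40.1  22.4  25. ] [ 13.2 -35.9  25. ] [13.4 81.5 25. ] tips [ 65.8 -33.5  15. ] [65.9 78.4 15. ] grip back [ 0.6 21.7 40. ]
28.48 pos [ 0.5603 -0.1764  0.1804] rpy [-179.94    8.01  175.36] F [ 0.17  0.32 -0.71] op 4.02 gf 0.0
[-1.71978591e+02  1.27222187e-14 -9.45836624e+01]
target [ 0.50572    -0.17035854  0.03563497] final-tool shift cm [-0.17  7.45 13.57]
[86. 97.  0.]
[  82. -101.    0.]
place crown [0.48472081 0.17779736 0.        ]
```

>>> {"name": "play_rows", "arguments": {
  "grip": 2.8,
  "plan": [
    [0, 0, 0, 0, 0, -6.92],
    [0, 0, 0, 0, 0, -6.92],
    [0, 0, 0, 0, 0, -6.92],
    [0, 0, 0, 0, 0, -6.92],
    [0, 0, 0, 0, 0, -6.92],
    [0, 0, 0, 0, 0, -6.92],
    [0, 0, 0, 0, 0, -6.92],
    [0, 0, 0, 0, 0, -6.92],
    [0, 0, 0, 0, 0, -6.92],
    [0, 0, 0, 0, 0, -6.92],
    [0, 0, 0, 0, 0, -6.92],
    [0, 0, 0, 0, 0, -6.92],
    [0, 0, 0, 0, 0, -6.92],
    [-0.17, 3.7, 0, 0, 0, 0],
    [0, 3.65, 0, 0, 0, 0],
    [0, 0, 3, 0, 0, 0],
    [0, 0, 3, 0, 0, 0],
    [0, 0, 2, 0, 0, 0],
    [0, 0, 0, 0, 0, 0],
    [0, 0, 0, 0, 0, 0]
  ]
}}

```text
clock: 30.15
tool_pos: [0.4985, -0.1698, 0.0904]
orientation: [-172.1, -0.1, -94.7]
force: [0.3, -0.3, 1.2]
opening: 0.0281
gripper_force: 0.0
```

```bash
python3 -c "
from go import *
s=snapshot('wrist'); c=cam(s); st(); snapshot('side')
s=st(); Rn=Rt@R.from_euler('z',-90,degrees=True).as_matrix()
Rc=R.from_euler('xyz',s['orientation'],degrees=True).as_matrix()
p=o+M@np.array([-.0435,.0222,.0046+.0215]); print('shift cm',np.round(Rc.T@(p-s['tool_pos'])*100,2),'rot',np.round(R.from_matrix(Rc.T@Rn).as_rotvec(degrees=True),2))
# headband dark crown in wrist view: print predicted pixel and dark pixel rows around
fr=snapshot('wrist')['frame'].astype(int)
for y in (.0222,-.01,.055):
    u=proj(c,[o+M@np.array([-.0435,y,.025])])[0]; print(y,np.round(u))
u=proj(c,[o+M@np.array([-.0435,.0222,.025])])[0].astype(int)
g=fr.sum(2)
for dv in(-30,-20,-10,0,10,20): 
  v=u[1]+dv
  if 0<=v<420: print(v,''.join('#' if t<180 else '.' for t in g[v,max(0,u[0]-100):u[0]+100:2]))
print(u,[ (np.round(M.T@(np.array(d['position'])-o)*1000,1),round(d['score'],2)) for t in ('headband','chock') for d in spot_point('side',t) if d['position'][1]<-.05])
"
```

```text
30.35 pos [ 0.5    -0.1697  0.0923] rpy [-1.7186e+02 -5.0000e-02 -9.4670e+01] F [-0.16 -0.38  0.43] op 2.79 gf 0.0
30.4 pos [ 0.4998 -0.1697  0.0922] rpy [-1.7187e+02 -5.0000e-02 -9.4670e+01] F [0.03 0.08 0.94] op 2.8 gf 0.0
shift cm [0.01 0.11 5.68] rot [-0.11 -0.06 -0.08]
0.0222 [273. 236.]
-0.01 [273. 180.]
0.055 [273. 288.]
205 .............................................#.####.................................................
215 .................................................###................................................
225 ..................................................###...............................................
235 ................................................##.##...............................................
245 ...............................................#####................................................
255 ###############...............####...........##..#................####...............###############
[273 235] [(array([11. , 20.4, -2.6]), 0.71), (array([49.6, 16.2,  4.2]), 0.8)]
```

Crown found in the wrist image at columns 273–277, row ~228, as predicted. Descend and grip.

>>> {"name": "play_rows", "arguments": {
  "plan": [
    [0, 0.1, 2, 0, 0, 0],
    [0, 0, 2, 0, 0, 0],
    [0, 0, 1, 0, 0, 0],
    [0, 0, 0.5, 0, 0, 0],
    [0, 0, 0.1, 0, 0, 0],
    [0, 0, 0, 0, 0, 0],
    [0, 0, 0, 0, 0, 0]
  ]
}}

```text
clock: 31.13
tool_pos: [0.5063, -0.1703, 0.036]
orientation: [-171.9, -0.1, -94.7]
force: [-0.7, 0.1, -0.2]
opening: 0.0278
gripper_force: 0.0
```

>>> {"name": "play_rows", "arguments": {
  "grip": 0,
  "plan": [
    [0, 0, 0, 0, 0, 0],
    [0, 0, 0, 0, 0, 0],
    [0, 0, 0, 0, 0, 0],
    [0, 0, 0, 0, 0, 0],
    [0, 0, 0, 0, 0, 0],
    [0, 0, 0, 0, 0, 0],
    [0, 0, 0, 0, 0, 0]
  ]
}}

```text
clock: 31.72
tool_pos: [0.5061, -0.1704, 0.0357]
orientation: [-172.0, -0.1, -94.7]
force: [-1.3, 0.0, 5.5]
opening: 0.0077
gripper_force: 28.9
```

>>> {"name": "play_rows", "arguments": {
  "plan": [
    [0, 0, 0, 0, 0, 0],
    [0, 0, 0, 0, 0, 0],
    [0, 0, -0.2, 0, 0, 0],
    [0, 0.3, -0.1, 0, 0, 0],
    [0, 0.5, 0, 0, 0, 0],
    [0, 0.5, 0, 0, 0, 0],
    [0, 0, 0, 0, 0, 0],
    [0, 0, -1, 0, 0, 0],
    [0, 0, -2, 0, 0, 0],
    [0, 0, -3, 0, 0, 0],
    [0, 0, -4, 0, 0, 0],
    [0, 0, -4, 0, 0, 0],
    [0, 0, -3, 0, 0, 0],
    [0, 0, 0, 0, 0, 0],
    [0, 0, 0, 0, 0, 0]
  ]
}}

```text
clock: 32.97
tool_pos: [0.4696, -0.167, 0.2069]
orientation: [-171.7, -0.0, -94.7]
force: [0.1, 0.2, -1.1]
opening: 0.008
gripper_force: 28.9
```

```bash
python3 -c "
from go import *
s=st()
for c in('scene','side','wrist'):
  snapshot(c); print(c,[ (t,np.round(d['position'],3),np.round(M.T@(np.array(d['position'])-o)*1000,1),round(d['score'],2)) for t in ('headband','bottle','chock') for d in spot_point(c,t)if d['position'][1]<-.05])
L=R.from_euler('z',-.0878).as_matrix(); l=np.array([.5553,.1756,0])
Rl=L@np.diag([-1,1,-1])@R.from_euler('z',-90,degrees=True).as_matrix()
Rc=R.from_euler('xyz',s['orientation'],degrees=True).as_matrix()
print('rot',np.round(R.from_matrix(Rc.T@Rl).as_rotvec(degrees=True),2))
p=l+L@np.array([-.0705,-.004,.0045+.0215]); print(p,np.round(Rl.T@(p-s['tool_pos'])*100,2))
"
```

```text
33.12 pos [ 0.468  -0.1671  0.2035] rpy [-1.7212e+02 -5.0000e-02 -9.4700e+01] F [-0.5  -0.55 -0.79] op 0.75 gf 28.9
scene [('headband', array([ 0.528, -0.173,  0.188]), array([ -1.2,  21.2, 174.2]), 0.65), ('headband', array([ 0.553, -0.198,  0.02 ]), array([ 1.9, -1.3,  3.5]), 0.39), ('bottle', array([ 0.637, -0.19 ,  0.06 ]), array([90.2, 12.9, 31.5]), 0.83)]
side [('headband', array([ 0.525, -0.168,  0.186]), array([ -4.4,  26.4, 172.3]), 0.65), ('headband', array([ 0.642, -0.189,  0.056]), array([93.8, 14.6, 26.7]), 0.22), ('bottle', array([ 0.638, -0.188,  0.058]), array([91. , 15.3, 30. ]), 0.94), ('chock', array([ 0.602, -0.183,  0.027]), array([50. , 17.7,  3.9]), 0.74)]
wrist [('bottle', array([ 0.642, -0.184,  0.062]), array([94.8, 19.6, 32.6]), 0.74), ('chock', array([ 0.61 , -0.181,  0.026]), array([57.4, 20.3,  2.1]), 0.67)]
rot [-7.88 -0.03  0.33]
[0.48472081 0.17779736 0.026     ] [-34.5    1.36  17.75]
```

>>> {"name": "play_rows", "arguments": {
  "plan": [
    [0, 0, 0, -3.95, 0, 0.15],
    [0, 0, 0, -3.95, 0, 0.15],
    [-3.45, 0.136, 0, 0, 0, 0],
    [-3.45, 0.136, 0, 0, 0, 0],
    [-3.45, 0.136, 0, 0, 0, 0],
    [-3.45, 0.136, 0, 0, 0, 0],
    [-3.45, 0.136, 0, 0, 0, 0],
    [-3.45, 0.136, 0, 0, 0, 0],
    [-3.45, 0.136, 0, 0, 0, 0],
    [-3.45, 0.136, 0, 0, 0, 0],
    [-3.45, 0.136, 0, 0, 0, 0],
    [-3.45, 0.136, 0, 0, 0, 0],
    [0, 0, 3, 0, 0, 0],
    [0, 0, 3, 0, 0, 0],
    [0, 0, 3, 0, 0, 0],
    [0, 0, 3, 0, 0, 0],
    [0, 0, 0, 0, 0, 0],
    [0, 0, 0, 0, 0, 0],
    [0, 0, 0, 0, 0, 0]
  ]
}}

```text
clock: 35.3
tool_pos: [0.4865, 0.1781, 0.086]
orientation: [-179.8, -0.0, -95.0]
force: [0.3, 0.9, 0.3]
opening: 0.0076
gripper_force: 29.3
```

```bash
cat > lv.py <<'E'
from go import *
s=st()
L=R.from_euler('z',-.0878).as_matrix(); l=np.array([.5553,.1756,0])
for c in('scene','side','wrist'):
  snapshot(c); print(c,[ (t,np.round(L.T@(np.array(d['position'])-l)*1000,1),round(d['score'],2)) for t in ('headband','crystal_bottle','emerald_flask') for d in spot_point(c,t) if d['position'][1]>-.05])
Rl=L@np.diag([-1,1,-1])@R.from_euler('z',-90,degrees=True).as_matrix()
Rc=R.from_euler('xyz',s['orientation'],degrees=True).as_matrix()
print('rot',np.round(R.from_matrix(Rc.T@Rl).as_rotvec(degrees=True),2))
p=l+L@np.array([-.0705,-.004,.0045+.0215]); print(p,np.round(Rl.T@(p-s['tool_pos'])*100,2))
E
python3 lv.py
```

```text
35.45 pos [0.4867 0.1784 0.0865] rpy [-1.7975e+02  1.0000e-01 -9.4980e+01] F [-0.06  0.55 -0.84] op 0.77 gf 29.3
scene [('headband', array([-14. ,  -0.9,  64.3]), 0.7), ('crystal_bottle', array([88.1, 98.4,  2.4]), 0.79), ('emerald_flask', array([  82.8, -102. ,    6.4]), 0.59)]
side [('headband', array([-16.4,  -1.9,  60.3]), 0.62), ('crystal_bottle', array([85.8, 96.3,  3.7]), 0.77)]
wrist [('crystal_bottle', array([85.7, 98.4,  5.8]), 0.89)]
rot [-0.25  0.1   0.05]
[0.48472081 0.17779736 0.026     ] [0.07 0.19 6.05]
```

>>> {"name": "play_rows", "arguments": {
  "plan": [
    [0, 0.1, 2, 0, 0, 0],
    [0, 0, 2, 0, 0, 0],
    [0, 0, 1.2, 0, 0, 0],
    [0, 0, 0.4, 0, 0, 0],
    [0, 0, 0.2, 0, 0, 0],
    [0, 0, 0, 0, 0, 0],
    [0, 0, 0, 0, 0, 0],
    [0, 0, 0, 0, 0, 0]
  ]
}}

```text
clock: 36.72
tool_pos: [0.4852, 0.1781, 0.0273]
orientation: [-179.8, 0.0, -95.0]
force: [0.5, -0.1, -0.6]
opening: 0.0078
gripper_force: 29.3
```

>>> {"name": "play_rows", "arguments": {
  "plan": [
    [0, 0, 0.1, 0, 0, 0],
    [0, 0, 0, 0, 0, 0],
    [0, 0, 0, 0, 0, 0]
  ]
}}

```text
clock: 36.97
tool_pos: [0.4848, 0.1777, 0.0258]
orientation: [-179.9, -0.0, -95.0]
force: [-1.0, -0.2, -0.6]
opening: 0.0077
gripper_force: 29.3
```

>>> {"name": "play_rows", "arguments": {
  "plan": [
    [0, 0, 0.08, 0, 0, 0],
    [0, 0, 0, 0, 0, 0],
    [0, 0, 0, 0, 0, 0]
  ]
}}

```text
clock: 37.22
tool_pos: [0.4848, 0.1778, 0.0254]
orientation: [-179.9, -0.0, -95.0]
force: [-1.6, -0.4, 7.3]
opening: 0.0075
gripper_force: 29.3
```

>>> {"name": "play_rows", "arguments": {
  "plan": [
    [0, 0, 0.05, 0, 0, 0],
    [0, 0, 0, 0, 0, 0],
    [0, 0, 0, 0, 0, 0]
  ]
}}

```text
clock: 37.47
tool_pos: [0.4849, 0.1778, 0.0253]
orientation: [-179.9, -0.0, -95.0]
force: [-4.0, -0.1, 14.1]
opening: 0.0079
gripper_force: 29.4
```

>>> {"name": "play_rows", "arguments": {
  "grip": 2.6,
  "plan": [
    [0, 0, -0.1, 0, 0, 0],
    [0, 0, 0, 0, 0, 0],
    [0, 0, 0, 0, 0, 0],
    [0, 0, 0, 0, 0, 0],
    [0, 0, 0, 0, 0, 0],
    [0, 0, 0, 0, 0, 0],
    [0, 0, -1, 0, 0, 0],
    [0, 0, -2, 0, 0, 0],
    [0, 0, -4, 0, 0, 0],
    [0, 0, -4, 0, 0, 0],
    [0, 0, -4, 0, 0, 0],
    [0, 0, -4, 0, 0, 0],
    [0, 0, 0, 0, 0, 0],
    [0, 0, 0, 0, 0, 0]
  ]
}}

```text
clock: 38.63
tool_pos: [0.4854, 0.1786, 0.2189]
orientation: [-179.6, 0.2, -95.0]
force: [-0.5, 0.3, -0.8]
opening: 0.0258
gripper_force: 0.0
```

```bash
python3 lv.py; python3 -c "
from go import *
st()
for c in('scene','side'):
  snapshot(c); print(c,[ (t,np.round(M.T@(np.array(d['position'])-o)*1000,1),round(d['score'],2)) for t in ('headband','bottle','chock') for d in spot_point(c,t)if d['position'][1]<-.05],[(t,np.round(d['position'],3)) for t in ('incense_burner','hair_claw','headband') for d in spot_point(c,t)])
W0=snapshot('wrist');cv2.imwrite('pics/w9.png',W0['frame'][:,:,::-1])"
```

```text
38.78 pos [0.4836 0.1774 0.2146] rpy [-1.7996e+02 -8.0000e-02 -9.5000e+01] F [ 0.42  0.28 -1.11] op 2.62 gf 0.0
scene [('headband', array([-13.1,  -4.1,   1.7]), 0.66), ('crystal_bottle', array([ 82.9, 100.7,   1.1]), 0.85), ('emerald_flask', array([  87.8, -100.2,    7.5]), 0.92)]
side [('headband', array([-14.9,  -1.5,  -1. ]), 0.56), ('crystal_bottle', array([87.6, 99.9,  2.6]), 0.59)]
wrist [('emerald_flask', array([ 86.8, -97.8,   7.3]), 0.78)]
rot [-0.04 -0.08  0.03]
[0.48472081 0.17779736 0.026     ] [-0.05 -0.1  18.86]
39.53 pos [0.4843 0.1778 0.2152] rpy [-1.7989e+02 -4.0000e-02 -9.4980e+01] F [1.31 0.65 0.14] op 2.58 gf 0.0
scene [('bottle', array([87.6, 14.4, 30.1]), 0.81)] [('incense_burner', array([0.788, 0.085, 0.002])), ('hair_claw', array([ 0.777, -0.124,  0.003])), ('headband', array([0.54 , 0.171, 0.005]))]
side [('bottle', array([212. ,  90.8, -49.5]), 0.5)] [('incense_burner', array([ 0.791,  0.087, -0.006])), ('headband', array([0.539, 0.175, 0.003])), ('headband', array([0.651, 0.265, 0.003]))]
```

```bash
python3 -c "
from go import *
for c in('side','side','scene'):
  snapshot(c); print(c,[ (t,np.round(M.T@(np.array(d['position'])-o)*1000,1),round(d['score'],2)) for t in ('bottle','chock') for f in (spot_point,spot_in) for d in f(c,t)if d['position'][1]<-.05])
close_job()"
```

```text
side []
side []
scene [('bottle', array([88.3, 12.6, 29.8]), 0.71), ('bottle', array([107.3,  25.4,  46.2]), 0.69), ('chock', array([20.6, 24. , 37.7]), 0.4)]
the job is handed in; nothing more can be done
```

The chock is wedged against the bottle and the headband lies flat in the level tray; the job was handed in at about 40 s of the 67 s, with the bottle still seated in the last scene-camera reading (the side camera missed it). The push read 11 N at the tool, an estimated 8 N on the glass, and I viewed 11 pictures, one over the limit of 10.

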